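Hook a tube rack onto its dowel and swing it home on a fraction collector

TASK

Load the tube rack that lies askew on the bed of the fraction collector: slide it until the slot in its forked end is fully home on the dowel pin, then push near its other end to swing it round the pin, against the drag of the sprung end clamp, until its long side is flush along the back rail and stays there. The tubes in it are open and full, so keep the rack flat on the bed and press it only gently against pin and rail, and leave the other things on bench and bed where they stand.

Things in the scene. Friction and masses are not known exactly. Their poses are not given: they have to be found in the camera images.
- rack: Off-white tube rack, 50 wide (x) x 259 long (y) x 45 high, 0.4-0.7 kg; its two rows of tubes end 50 mm up. Origin: centre of underside; y runs toe to heel, z up. The last 55 mm at the toe (-y) are a solid block without tubes, good to grip or push; toe end slants 8 deg. At +y it is forked: 12 mm wide slot between two round-nosed prongs. Slides with 2-7 N. Home: origin at bed x 45, y 0, axes as the bed's.
- heel (a point): Point on the rack's underside, 117 mm from its origin along +y, where the dowel's axis lies when the slot is fully home (slot bottom touches the dowel). The slot is 18 mm deep from the prong noses; with a 10 mm dowel it has 1 mm play either side.
- toe (a point): Point on the rack's underside at the middle of its toe end, 129 mm from its origin along -y. Flush home it lies at x = 45 mm in the bed's frame.
- bed: Fixed grey bed of the fraction collector, 290 (x) x 410 (y) mm, top face 25 mm above the bench. Origin at its middle at bench level (top at z = 25 mm in its frame); x points away from its front edge to the back rail, y along the rail towards the dowel end, z up. A 180 mm post with a parked drop arm stands at its back corner (x 124, y 180).
- pin: Fixed upright steel dowel, 10 mm diameter, 34 mm high, on the bed at x 45, y 117 mm in the bed's frame. Origin: centre of its foot on the bed's top. Over about 15 N is too hard a press against it.
- pin_axis (a point): Point on the dowel's axis at the bed's top face.
- rail: Fixed aluminium back rail, 155 long (y) x 12 thick, 32 high above the bed. Origin: foot of the middle of its front face (x 70, y -37.5 mm in the bed's frame), which looks along -x; axes as the bed's. The rack's long +x side lies flush on this face at the end; pressing the rack on it with over about 15 N is too hard.
- clamp (a joint): Sprung end clamp (black nose, 8 mm radius, at bed x 37, y -134 mm, before an aluminium block 36 x 32 x 32 mm): metres pushed back, 0 free, 0.0045 with the rack home. It meets the rack's toe end about 30 mm before home; the push near the toe then jumps to 9-18 N, creeps up (with a little stick and slip) to 13-21 N, and climbs steeply and for good only at the rail. Its drag holds the rack where it is left.
- rinse_cup: Bystander: small white cup, 42 mm wide, 45 high, on the bed's front corner at the dowel end. Origin: centre of underside.
- beaker: Bystander: glass beaker, 72 mm wide, 95 high, on the bench. Origin: centre of underside.
- buffer_bottle: Bystander: glass bottle with blue cap, 86 mm wide, 180 high. Origin: centre of underside.
- amber_jar: Bystander: amber jar, black lid, 52 mm wide, 75 high. Origin: centre of underside.
- tip_box: Bystander: grey box of pipette tips, 85 x 120 x 56 mm. Origin: centre of underside.
- pipette: Bystander: white hand pipette lying down, 220 mm long (x), 26 thick. Origin: below its middle.
- marker: Bystander: marker pen lying down, 130 mm long (x), 13 thick. Origin: under its dark half, on the bench.

How it is judged:
By the outcome, as a careful person would: the job done as asked, in the order asked, and still so for the second after the job is handed in, with the robot touching nothing.
It also fails if it takes over 72 s, if anything falls off the work surface, if the arm or the gripper's body presses on something with over 40 N, if the wrist force passes 120 N, or if a joint passes its speed limit or range.

ROBOT

A 7-joint arm with a two-finger parallel gripper is mounted at the origin on the work surface. World frame = base frame: x ahead of the robot, y to its left, z up, the work surface at z = 0. Lengths are in m, angles in rad, forces in N, time in s.
With the tool pointing down it reaches from about 0.4 to 0.85 m from the base axis. Payload 4.5 kg.
Tool frame: the origin (TCP) lies at the very end of the fingers, on their centre line; the grasp point (between the pads) lies 19 mm behind it; z points along the fingers, y is the line along which they close (so a half turn about z gives the same grasp; the last joint's range is limited). The gripper opens to 85 mm and grips with 20 to 120 N. Pads are 22 mm wide; open, the fingers measure 114 mm over their backs; the gripper's body (76 mm by 85 mm) begins 54 mm behind the grasp point. The pads swing forward as they close: fully open they stand 13 mm farther back than shut.
Start: joints at [1.305, 0.689, -0.195, 1.565, 0.157, 0.902, -0.215], TCP at [0.185, -0.597, 0.231] pointing down, gripper open.
Joint ranges: [-3.01, 3.01], [-0.46, 2.08], [-1.47, 1.51], [0.13, 2.56], [-1, 4.14], [0.04, 2.09], [-2.66, 2.66]. Speed limits (rad/s): [2.57, 2.57, 3.14, 3.14, 3.14, 3.14, 3.14].

INTERFACE

Orientations are given as a unit quaternion [x, y, z, w].
In Python, from workcell import bot, imaging gives the robot as it stands.
- The arm moves only by the tool send_rows, never from a script. Its argument "increments" is a list of rows, each a list of 4 numbers: the shift along the tool's x, y, z in m, then the turn about the tool's z in degrees. A call has 1 to 5 rows; each row is the pose to reach, as a shift and turn from the pose commanded when the call began, along the tool's axes at that moment; what a row does not reach only later rows make up. A row lasts 1/10 s, in which the tool goes at most 50 mm and 8.59 degrees, less where a joint would pass 70% of its speed; a pose out of reach is approached as far as the arm can. A call with a gripper value outside its range is refused whole. "claw" is the finger opening in m, from 0 to 0.0854, set as the call begins (left out, the last holds). The fingers move at their own pace and stop on an object; the grip force is fixed at half the most. Time passes only in rows, so rows that repeat a pose let the fingers close. It gives the time, the measured TCP pose, the force, the opening and the grip force at its end, in the units of the state.
- bot.get_obs(): the state, without advancing time (a new reading comes with each control period).
- imaging.camera(name): name is "side" or "top"; returns the picture (384x512x3 uint8, red, green, blue); there is no depth.
- imaging.camera_model(name): a dict with "camera_matrix" (3x3 intrinsics, pixels), "cam_to_world" (4x4, takes a point from camera to world coordinates). Camera axes: x right, y down, z forward; pixel columns grow to the right and rows downward; lengths in m; the calibration is good to about 2 mm. A picture is of the moment at which its call begins. camera_model takes no time and is no camera call.
- bot.finish_job(): hands the job in; it is judged then, once.
The state is a dict: "time_s": time; "q": joint angles; "dq": joint speeds; "joint_efforts": joint torques, N m; "tool_pos": TCP position; "tcp_rot": TCP orientation; "ft_force": force on the tool from outside, world axes, zero at the start; "wrist_torque": the same for the moment, N m; "width": finger opening in m; "grip_force": force on a finger pad.
Only numpy, scipy, OpenCV 4.12 (cv2) and the standard library are available. Lean on these libraries where they do the work, as an engineer would, in place of code of your own. Each camera call takes 0.05 s, during which the arm holds its last target. There are 200 camera calls.

## Working session

There is one attempt and no reset: what is moved stays moved. The work goes in short steps, Python scripts to look and compute and a tool call to move; the robot and the scene stay as the last step left them, time stands still between calls to the robot, and variables do not carry over. Pictures are saved under pics/ and viewed, at most 10 in all, crops included, and the job is handed in when it is done.

Besides the shell and the picture viewer there is one more tool, called after ">>>" as name(argument=value, ...), one argument or row to a line, values as JSON. send_rows: Moves the arm, as the interface text tells. Its arguments: {"type":"object","properties":{"increments":{"type":"array","items":{"type":"array","items":{"type":"number"}}},"claw":{"type":"number"}},"required":["increments"]}

```bash
mkdir -p pics; cat > h.py <<'E'
import numpy as np, cv2
from workcell import bot, imaging
def snap(n,f):
    im=imaging.camera(n); cv2.imwrite('pics/'+f,im[:,:,::-1]); return im
def ray(n,u,v,z):
    m=imaging.camera_model(n);K=np.array(m['camera_matrix']);T=np.array(m['cam_to_world'])
    d=T[:3,:3]@np.linalg.solve(K,[u,v,1]);o=T[:3,3];return o+d*(z-o[2])/d[2]
def proj(n,p):
    m=imaging.camera_model(n);K=np.array(m['camera_matrix']);T=np.array(m['cam_to_world'])
    c=K@(T[:3,:3].T@(np.array(p)-T[:3,3]));return c[:2]/c[2]
E
python3 - <<'E'
from h import *
np.set_printoptions(precision=4,suppress=True)
for n in('top','side'):
    im=snap(n,n+'0.png'); print(n,imaging.camera_model(n))
    im=cv2.resize(im,(800,600),interpolation=cv2.INTER_CUBIC);cv2.imwrite('pics/%s0b.png'%n,im[:,:,::-1])
print(bot.get_obs())
E
```

```text
top {'camera_matrix': array([[416.6971,   0.    , 253.1978],
       [  0.    , 416.6971, 189.0663],
       [  0.    ,   0.    ,   1.    ]]), 'cam_to_world': array([[-0.0172, -0.9855,  0.1688,  0.3423],
       [-0.9998,  0.0147, -0.0162,  0.035 ],
       [ 0.0135, -0.1691, -0.9855,  1.3115],
       [ 0.    ,  0.    ,  0.    ,  1.    ]])}
side {'camera_matrix': array([[431.764 ,   0.    , 256.2044],
       [  0.    , 431.764 , 194.1172],
       [  0.    ,   0.    ,   1.    ]]), 'cam_to_world': array([[-0.9055,  0.2858, -0.3137,  0.9488],
       [ 0.4237,  0.5688, -0.7049,  0.9208],
       [-0.023 , -0.7713, -0.6361,  0.8471],
       [ 0.    ,  0.    ,  0.    ,  1.    ]])}
{'time_s': 0.1, 'q': array([ 1.3048,  0.6899, -0.1945,  1.5663,  0.1573,  0.9025, -0.2151]), 'dq': array([ 0.0008, -0.0024,  0.0013, -0.0027,  0.0001,  0.0014, -0.0008]), 'joint_efforts': array([ -0.0031, -54.0606,  -1.2714, -15.8986,   0.0093,   0.0044,
        -0.    ]), 'tool_pos': array([ 0.1844, -0.5966,  0.2306]), 'tcp_rot': array([ 0.9888,  0.1494, -0.0002, -0.0008]), 'ft_force': array([ 0.8502, -0.5267,  0.8382]), 'wrist_torque': array([-0.057 ,  0.0304,  0.0255]), 'grip_force': 0.0, 'width': 0.08544802780180993}
```

View pics/top0b.png

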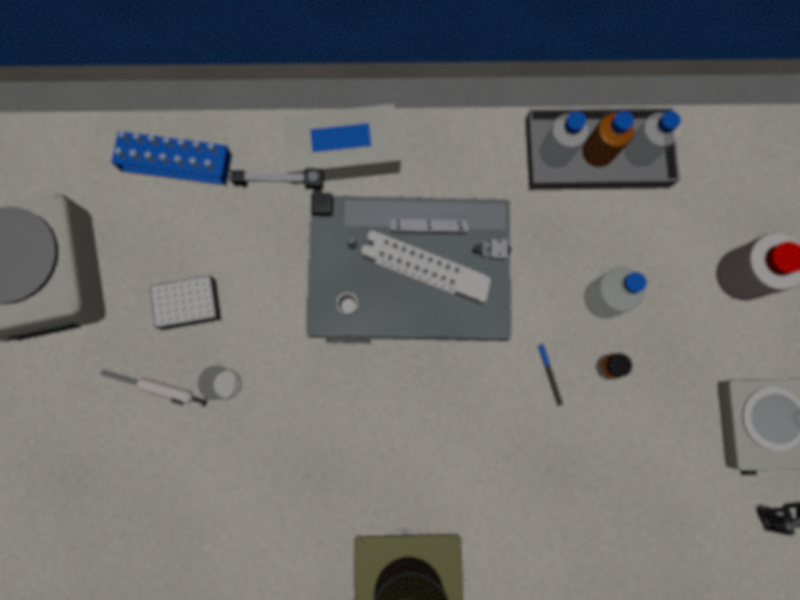

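View pics/side0b.png

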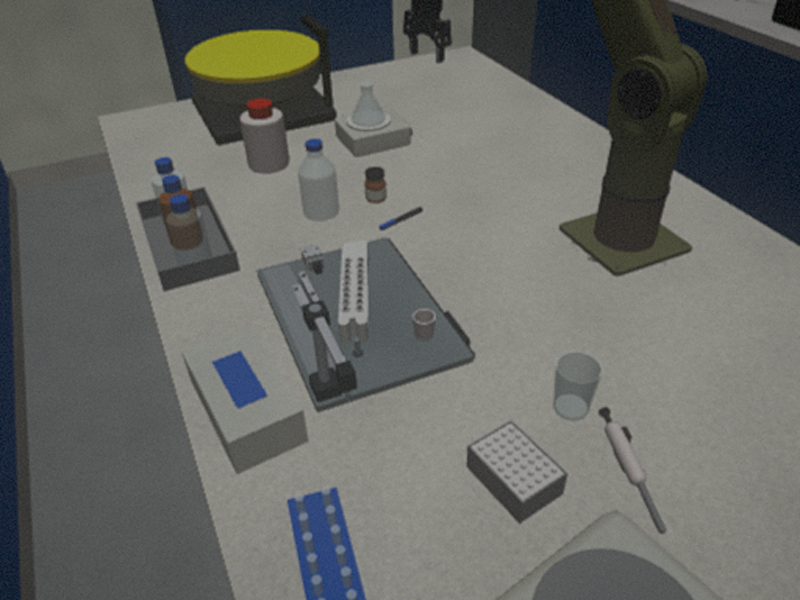

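The top view (800x600) shows the bed with corners near (308,197), (509,200), (511,338) and (307,337). The dowel is at (352,244), the fork at (370,243), the toe at (482,290), the rail at (428,226) and the cup at (346,303). The bed is almost aligned with world axes, and the view from close by will give finer positions.

```bash
python3 - <<'E'
from h import *
im=np.mean([imaging.camera('top').astype(float) for _ in range(4)],0)
c=np.clip(im[120:222,192:332]*1.7,0,255).astype(np.uint8)
c=cv2.resize(c,None,fx=5.7,fy=5.7,interpolation=cv2.INTER_CUBIC);cv2.imwrite('pics/crop1.png',c[:,:,::-1])
E
```

```text
(no output)
```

View pics/crop1.png

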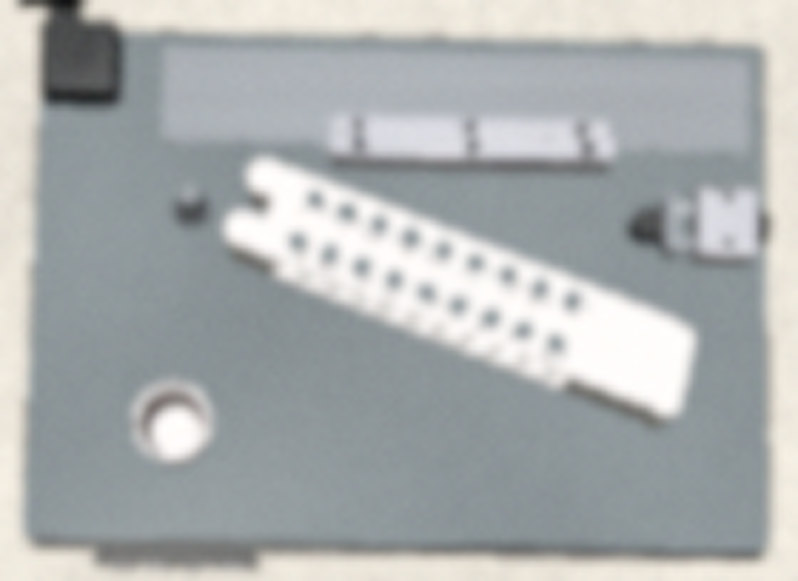

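```bash
cat >> h.py <<'E'
def c1(x,y,z): return ray('top',192+(x+.5)/5.7-.5,120+(y+.5)/5.7-.5,z)
E
python3 - <<'E'
from h import *
np.set_printoptions(precision=4,suppress=True)
P=lambda n,x,y,z:print(n,c1(x,y,z)[:2])
P('TL',40,35,.025);P('TR',763,45,.025);P('BR',767,547,.025);P('BL',27,540,.025);P('BLz0',27,547,.0);P('BRz0',767,556,.0)
P('pin top',190,200,.059);P('pin foot',190,218,.025)
P('rail back L',333,115,.057);P('rail back R',613,120,.057);P('railfoot L',332,165,.025);P('railfoot R',612,168,.025)
P('clamp block TL',697,187,.057);P('nose tip',630,228,.045)
for n,x,y in(('prong up',250,165),('prong lo',225,225),('slot bot',268,203),('toe up',697,328),('toe lo',675,413),('side up nr prong',285,160),):P(n,x,y,.070)
print('cup',c1(172,418,.07))
E
```

```text
TL [0.7716 0.1856]
TR [ 0.7605 -0.2224]
BR [ 0.4758 -0.2114]
BL [0.486  0.1912]
BLz0 [0.4849 0.1942]
BRz0 [ 0.4734 -0.2159]
pin top [0.666  0.0999]
pin foot [0.6645 0.1017]
rail back L [0.7133 0.0216]
rail back R [ 0.7084 -0.1317]
railfoot L [0.6938 0.0223]
railfoot R [ 0.69   -0.1344]
clamp block TL [ 0.67   -0.1762]
nose tip [ 0.6505 -0.1404]
prong up [0.6821 0.0669]
prong lo [0.6491 0.0807]
slot bot [0.6609 0.0575]
toe up [ 0.5891 -0.1708]
toe lo [ 0.5433 -0.1571]
side up nr prong [0.6846 0.048 ]
cup [0.5446 0.1095 0.07  ]
```

>>> send_rows(
  increments=[
    [0.04,-0.025,0,-8],
    [0.08,-0.05,0,-16],
    [0.12,-0.075,0,-24],
    [0.16,-0.1,0,-32],
    [0.2,-0.125,0,-40],
  ],
  claw=0.0854,
)

```text
time_s: 0.8
tool_pos: [0.3398, -0.4172, 0.2315]
tcp_rot: [0.877, 0.481, 0.0, 0.0]
ft_force: [0.6, -1.0, 0.3]
width: 0.0854
grip_force: 0.0
```

```bash
python3 - <<'E'
from h import *
im=np.mean([imaging.camera('side').astype(float) for _ in range(4)],0)
c=np.clip(im[145:263,160:308]*1.6,0,255).astype(np.uint8)
c=cv2.resize(c,None,fx=5,fy=5,interpolation=cv2.INTER_CUBIC);cv2.imwrite('pics/crop2.png',c[:,:,::-1])
E
```

```text
(no output)
```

View pics/crop2.png

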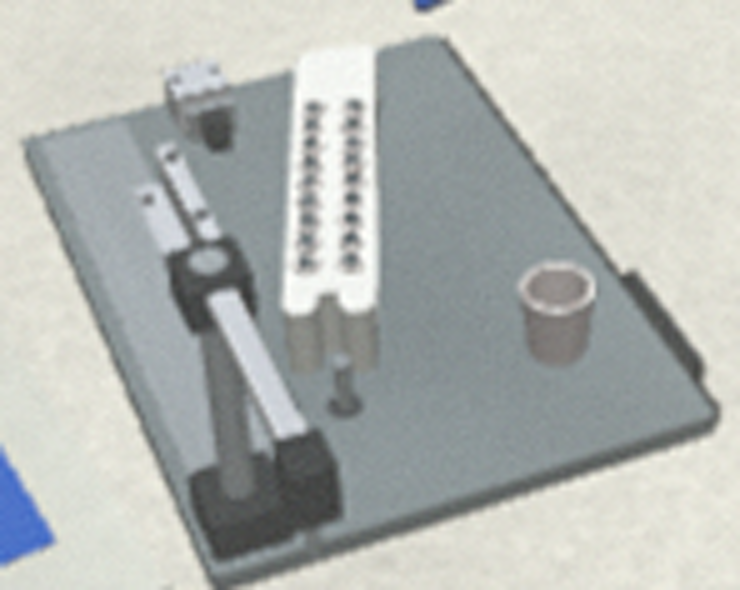

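The side crop shows the dowel top at (343,358) and its foot at (345,405). The prong noses are near (303,312) and (358,312), the slot bottom is at (330,293), and the toe corners are near (300,52) and (375,48). I'll fit both cameras together.

```bash
cat > fit.py <<'E'
from h import *
from scipy.optimize import least_squares
np.set_printoptions(precision=4,suppress=True)
def T(p,l):
    c,s=np.cos(p[2]),np.sin(p[2]);return np.array([p[0]+c*l[0]-s*l[1],p[1]+s*l[0]+c*l[1],l[2]])
A=lambda x,y:('top',192+(x+.5)/5.7-.5,120+(y+.5)/5.7-.5)
B=lambda x,y:('side',160+(x+.5)/5-.5,145+(y+.5)/5-.5)
bed=[(A(190,198),(.045,.117,.059)),(A(190,216),(.045,.117,.025)),(B(343,358),(.045,.117,.059)),(B(345,404),(.045,.117,.025)),
(A(332,115),(.082,.04,.057)),(A(613,120),(.082,-.115,.057)),(A(332,163),(.07,.04,.025)),(A(612,166),(.07,-.115,.025)),
(A(40,33),(.145,.205,.025)),(A(763,45),(.145,-.205,.025)),(A(767,545),(-.145,-.205,.025)),(A(28,538),(-.145,.205,.025)),
(B(22,140),(.145,-.205,.025)),(B(440,35),(-.145,-.205,.025)),(B(720,405),(-.145,.205,.025)),(B(215,572),(.145,.205,.025))]
rack=[(A(246,170),(.0155,.1295,.07)),(A(225,223),(-.0155,.1295,.07)),(A(268,203),(0,.1115,.07)),(A(699,328),(.025,-.127,.07)),(A(677,418),(-.025,-.131,.07)),
(B(301,314),(.0155,.1295,.07)),(B(358,312),(-.0155,.1295,.07)),(B(330,294),(0,.1115,.07)),(B(303,371),(.0155,.1295,.025)),(B(362,371),(-.0155,.1295,.025)),
(B(298,50),(.025,-.127,.07)),(B(376,45),(-.025,-.131,.07))]
def fit(L,p0):
    f=lambda p:np.concatenate([proj(o[0],T(p,l))-o[1:] for o,l in L])
    r=least_squares(f,p0,loss='soft_l1',x_scale=.01);print(r.x[:2],np.degrees(r.x[2]));print(f(r.x).reshape(-1,2).round(1).tolist());return r.x
b=fit(bed,[.62,-.014,-.03]);r=fit(rack,[.62,-.05,-.4])
pin=T(b,(.045,.117,.025));heel=T(r,(0,.117,.025));g=T(r,(0,-.102,.025));e=T(r,(0,-.129,.025))
print('pin',pin,'heel',heel,'grip',g,'toe',e)
E
python3 fit.py
```

```text
[ 0.6233 -0.0156] -1.4802518379356286
[[-0.1, -1.3], [0.5, -1.8], [-1.0, 0.8], [-0.6, 0.7], [-0.0, 2.2], [0.4, 1.9], [-0.1, 0.2], [-0.6, 0.2], [-0.0, -0.2], [0.5, -0.7], [1.8, 1.2], [-0.8, 1.1], [-0.5, -0.3], [-0.9, -1.1], [0.7, 0.4], [0.9, 0.4]]
[ 0.6147 -0.0458] -22.946446679386852
[[0.5, -0.0], [0.4, -0.2], [0.2, 0.9], [0.2, 0.3], [-0.5, -0.0], [-0.1, 0.3], [-0.2, 0.2], [-0.1, -0.3], [0.7, 0.9], [-0.0, 0.5], [-0.2, 0.2], [-0.2, -0.1]]
pin [0.6713 0.1002 0.025 ] heel [0.6603 0.062  0.025 ] grip [ 0.5749 -0.1397  0.025 ] toe [ 0.5644 -0.1646  0.025 ]
```

>>> send_rows(
  increments=[
    [0.045,0.006,0,-2],
    [0.09,0.012,0,-4],
    [0.135,0.018,0,-6],
    [0.18,0.024,0,-8],
    [0.225,0.029,0,-9.5],
  ],
  claw=0.066,
)

```text
time_s: 1.5
tool_pos: [0.4853, -0.2464, 0.2312]
tcp_rot: [0.836, 0.548, -0.001, 0.001]
ft_force: [0.5, -0.9, -0.3]
width: 0.0657
grip_force: 0.0
```

>>> send_rows(
  increments=[
    [0.045,0.014,0,0],
    [0.09,0.028,0,0],
    [0.135,0.042,0.02,0],
    [0.14,0.042,0.06,0],
    [0.14,0.042,0.1,0],
  ],
)

```text
time_s: 2.0
tool_pos: [0.581, -0.133, 0.1305]
tcp_rot: [0.835, 0.55, 0.001, 0.001]
ft_force: [-1.4, -1.5, -0.0]
width: 0.0656
grip_force: 0.0
```

```bash
python3 - <<'E'
from h import *
im=np.mean([imaging.camera('top').astype(float) for _ in range(4)],0)
im2=np.mean([imaging.camera('side').astype(float) for _ in range(4)],0)
c=np.clip(im[120:222,192:332]*1.7,0,255).astype(np.uint8);d=np.clip(im2[145:263,160:308]*1.6,0,255).astype(np.uint8)
c=cv2.resize(c,(400,291),interpolation=cv2.INTER_CUBIC);d=cv2.resize(d,(400,319),interpolation=cv2.INTER_CUBIC)
cv2.imwrite('pics/pair3.png',np.hstack([c,d[:291]])[:,:,::-1])
print(bot.get_obs()['tool_pos'],bot.get_obs()['tcp_rot'])
E
```

```text
[ 0.58043036 -0.13440783  0.13351994] [0.83588151 0.54890599 0.00141296 0.00152325]
```

View pics/pair3.png

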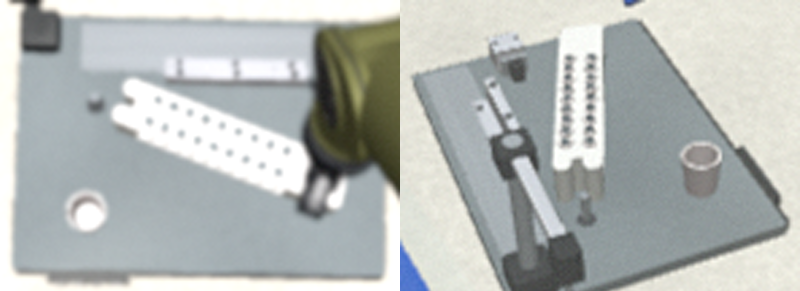

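>>> send_rows(
  increments=[
    [0.002,-0.003,0.02,0],
    [0.002,-0.003,0.045,0],
    [0.002,-0.003,0.065,0],
    [0.002,-0.003,0.08,0],
    [0.002,-0.003,0.09,0],
  ],
)

```text
time_s: 2.9
tool_pos: [0.5775, -0.1307, 0.0412]
tcp_rot: [0.836, 0.549, 0.0, 0.0]
ft_force: [-0.4, 0.2, 0.2]
width: 0.0664
grip_force: 0.0
```

>>> send_rows(
  increments=[
    [0,0,0,0],
    [0,0,0,0],
    [0,0,0,0],
  ],
)

```text
time_s: 3.2
tool_pos: [0.578, -0.1305, 0.0423]
tcp_rot: [0.835, 0.55, 0.001, 0.001]
ft_force: [-0.1, -0.3, -0.4]
width: 0.0659
grip_force: 0.0
```

>>> send_rows(
  increments=[
    [0,0,0,0],
    [0,0,0,0],
    [0,0,0,0],
    [0,0,0,0],
    [0,0,0,0],
  ],
  claw=0.045,
)

```text
time_s: 3.7
tool_pos: [0.5784, -0.1307, 0.0425]
tcp_rot: [0.836, 0.549, 0.001, 0.001]
ft_force: [0.1, -1.3, 5.8]
width: 0.049
grip_force: 63.8
```

```bash
python3 - <<'E'
from h import *
o=bot.get_obs()
for k in('tool_pos','tcp_rot','ft_force','wrist_torque','width','grip_force'):print(k,np.round(o[k],4))
im=np.mean([imaging.camera('top').astype(float) for _ in range(6)],0)
im2=np.mean([imaging.camera('side').astype(float) for _ in range(6)],0)
c=np.clip(im[145:175,215:255]*1.5,0,255).astype(np.uint8);d=np.clip(im2[190:235,205:245]*1.5,0,255).astype(np.uint8)
c=cv2.resize(c,None,fx=10,fy=10,interpolation=cv2.INTER_CUBIC);d=cv2.resize(d,None,fx=10,fy=10,interpolation=cv2.INTER_CUBIC)
z=np.zeros((450,800,3),np.uint8);z[:300,:400]=c;z[:,400:]=d
cv2.imwrite('pics/pair4.png',z[:,:,::-1])
E
```

```text
tool_pos [ 0.5784 -0.1307  0.0425]
tcp_rot [0.8356 0.5494 0.001  0.001 ]
ft_force [ 0.0844 -1.2533  5.7961]
wrist_torque [-0.0578  0.0239 -0.0974]
width 0.049
grip_force 63.8198
```

View pics/pair4.png

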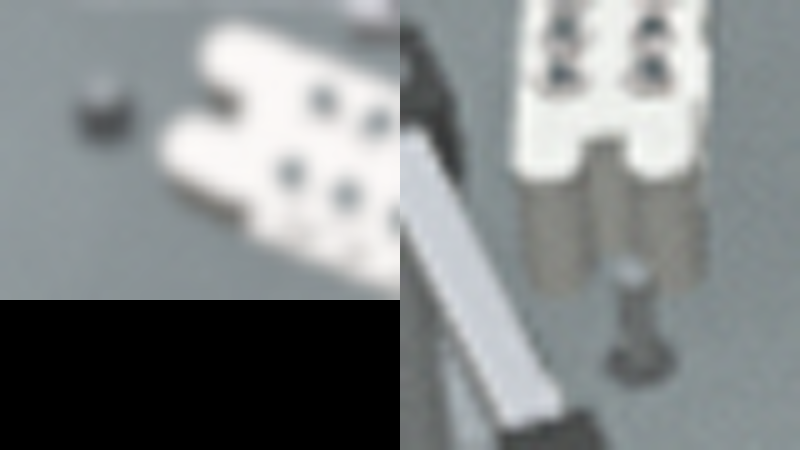

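The top half shows the dowel top at (103,92) and the noses at (203,65) and (163,150). The side half shows the dowel top at (630,268), its foot at (640,352) and the noses at (550,185) and (668,180). I'll compute the relative offset from these.

```bash
cat > rel.py <<'E'
from h import *
from scipy.optimize import least_squares
np.set_printoptions(precision=4,suppress=True)
A=lambda x,y:('top',215+(x+.5)/10-.5,145+(y+.5)/10-.5)
B=lambda x,y:('side',205+(x-400+.5)/10-.5,190+(y+.5)/10-.5)
def tri(L):
    f=lambda p:np.concatenate([proj(o[0],(p[0],p[1],z))-o[1:] for o,z in L])
    r=least_squares(f,[.66,.08]);return r.x,f(r.x).reshape(-1,2).round(1).tolist()
def rep(pin,nu,nl,dirdeg):
    p,e1=tri(pin);u,e2=tri(nu);l,e3=tri(nl)
    a=np.radians(dirdeg);d=np.array([np.cos(a),np.sin(a)]);w=np.array([d[1],-d[0]])
    v=p-(u+l)/2; print('pin',p,e1,'nu',u,e2,'nl',l,e3,'sep',np.linalg.norm(u-l),'yaw',np.degrees(np.arctan2((u-l)[1],(u-l)[0])))
    print('heel needs axial(tool x)',v@d+.0125,'lateral(tool y)',v@w)
E
python3 - <<'E'
from rel import *
rep([(A(103,90),.059),(B(630,268),.059),(B(640,352),.025),(A(103,128),.025)],
[(A(200,65),.07),(B(552,186),.07),(B(557,297),.025)],[(A(160,152),.07),(B(666,182),.07),(B(672,297),.025)],66.9)
E
```

```text
pin [0.6686 0.0994] [[0.2, 0.3], [0.5, 0.1], [0.3, 0.9], [0.8, -0.8]] nu [0.6786 0.068 ] [[0.6, -1.4], [0.3, -0.5], [1.0, 0.5]] nl [0.6502 0.0811] [[0.4, -1.1], [0.3, -0.3], [0.7, 0.3]] sep 0.031228375126467194 yaw -24.69009447631043
heel needs axial(tool x) 0.03700308539713076 lateral(tool y) -0.0059007804168598335
```

>>> send_rows(
  increments=[
    [0.002,-0.001,0,0],
    [0.005,-0.003,0,0],
    [0.008,-0.005,0,0],
    [0.011,-0.007,0,0],
    [0.012,-0.0075,0,0],
  ],
)

```text
time_s: 4.8
tool_pos: [0.5759, -0.1193, 0.0425]
tcp_rot: [0.836, 0.548, -0.0, 0.002]
ft_force: [-0.4, -6.3, 5.5]
width: 0.0489
grip_force: 63.7
```

```bash
python3 - <<'E'
from h import *
o=bot.get_obs()
for k in('tool_pos','tcp_rot','ft_force','wrist_torque','width','grip_force'):print(k,np.round(o[k],4))
im=np.mean([imaging.camera('top').astype(float) for _ in range(8)],0)
im2=np.mean([imaging.camera('side').astype(float) for _ in range(8)],0)
c=np.clip(im[145:175,215:255]*1.3,0,255).astype(np.uint8);d=np.clip(im2[190:235,205:245]*1.5,0,255).astype(np.uint8)
c=cv2.resize(c,None,fx=10,fy=10,interpolation=cv2.INTER_CUBIC);d=cv2.resize(d,None,fx=10,fy=10,interpolation=cv2.INTER_CUBIC)
z=np.zeros((450,800,3),np.uint8);z[:300,:400]=c;z[:,400:]=d
cv2.imwrite('pics/pair5.png',z[:,:,::-1])
E
```

```text
tool_pos [ 0.5759 -0.1193  0.0425]
tcp_rot [ 8.362e-01  5.485e-01 -1.000e-04  2.300e-03]
ft_force [-0.4275 -6.315   5.4753]
wrist_torque [-0.9978 -0.0077 -0.1783]
width 0.0489
grip_force 63.7072
```

View pics/pair5.png

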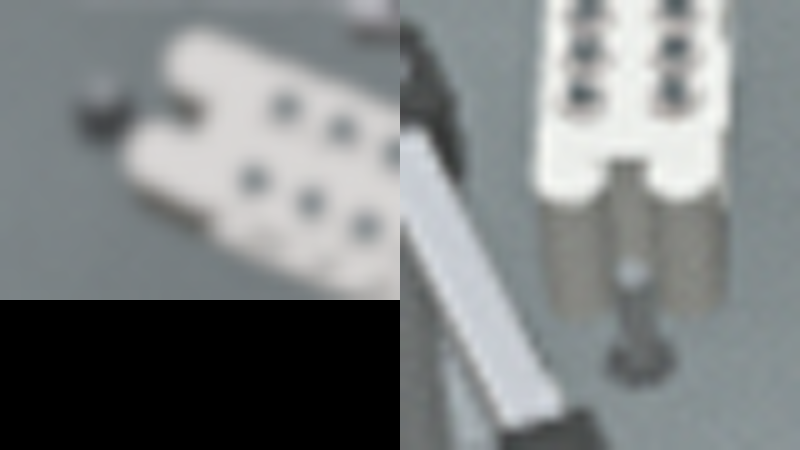

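Slot and dowel now look aligned to under 1 mm in both views: side slot mid x≈628–637 against dowel 632–640, and the top-view axis passes through (102,75). I'll go forward along the tool's x.

>>> send_rows(
  increments=[
    [0.002,0,0,0],
    [0.004,0,0,0],
    [0.006,0,0,0],
    [0.008,0,0,0],
    [0.01,0,0,0],
  ],
)

```text
time_s: 6.1
tool_pos: [0.5785, -0.1116, 0.0425]
tcp_rot: [0.836, 0.548, -0.002, 0.002]
ft_force: [-3.0, -7.5, 8.5]
width: 0.049
grip_force: 64.0
```

>>> send_rows(
  increments=[
    [0.002,0,0,0],
    [0.004,0,0,0],
    [0.006,0,0,0],
    [0.008,0,0,0],
    [0.009,0,0,0],
  ],
)

```text
time_s: 6.6
tool_pos: [0.5821, -0.1031, 0.0425]
tcp_rot: [0.836, 0.548, -0.002, 0.002]
ft_force: [-3.5, -7.6, 9.4]
width: 0.0487
grip_force: 64.0
```

>>> send_rows(
  increments=[
    [0.001,0,0,0],
    [0.002,0,0,0],
    [0.003,0,0,0],
    [0.004,0,0,0],
    [0.005,0,0,0],
  ],
)

```text
time_s: 7.1
tool_pos: [0.5839, -0.0988, 0.0425]
tcp_rot: [0.836, 0.548, -0.002, 0.002]
ft_force: [-3.4, -6.3, 8.4]
width: 0.049
grip_force: 64.1
```

```bash
python3 - <<'E'
from h import *
o=bot.get_obs()
for k in('tool_pos','tcp_rot','ft_force','wrist_torque'):print(k,np.round(o[k],4))
im=np.mean([imaging.camera('top').astype(float) for _ in range(8)],0)
im2=np.mean([imaging.camera('side').astype(float) for _ in range(8)],0)
c=np.clip(im[145:175,215:255]*1.3,0,255).astype(np.uint8);d=np.clip(im2[190:235,205:245]*1.5,0,255).astype(np.uint8)
c=cv2.resize(c,None,fx=10,fy=10,interpolation=cv2.INTER_CUBIC);d=cv2.resize(d,None,fx=10,fy=10,interpolation=cv2.INTER_CUBIC)
z=np.zeros((450,800,3),np.uint8);z[:300,:400]=c;z[:,400:]=d
cv2.imwrite('pics/pair6.png',z[:,:,::-1])
E
```

```text
tool_pos [ 0.5839 -0.0988  0.0425]
tcp_rot [ 0.8364  0.5481 -0.0018  0.0022]
ft_force [-3.4221 -6.3418  8.4069]
wrist_torque [-1.2331  0.1871 -0.0694]
```

View pics/pair6.png

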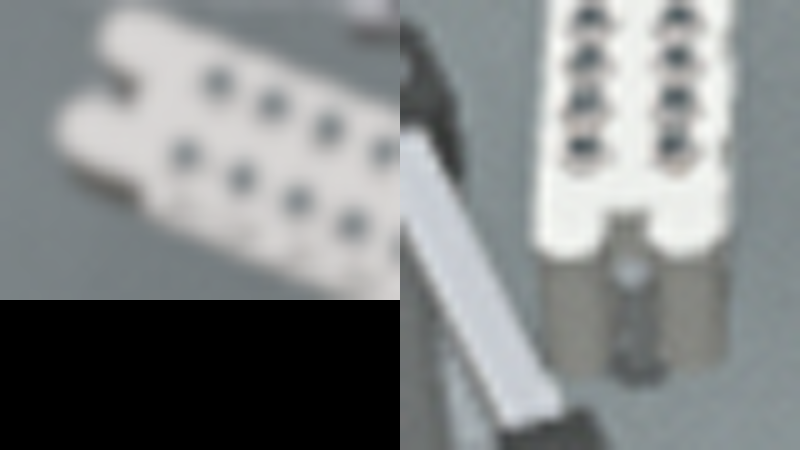

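The dowel (side view 632,268) stands centred inside the slot, with a gap still left to the slot bottom. I'll creep on until the force rises.

>>> send_rows(
  increments=[
    [0.0006,0,0,0],
    [0.0012,0,0,0],
    [0.0018,0,0,0],
    [0.0024,0,0,0],
    [0.003,0,0,0],
  ],
)

```text
time_s: 8.4
tool_pos: [0.5851, -0.0961, 0.0425]
tcp_rot: [0.836, 0.548, -0.002, 0.002]
ft_force: [-2.9, -7.7, 8.3]
width: 0.0492
grip_force: 64.1
```

>>> send_rows(
  increments=[
    [0.0004,0,0,0],
    [0.0008,0,0,0],
    [0.0012,0,0,0],
    [0.0015,0,0,0],
  ],
)

```text
time_s: 8.8
tool_pos: [0.5857, -0.0948, 0.0425]
tcp_rot: [0.836, 0.548, -0.002, 0.002]
ft_force: [-2.9, -6.8, 8.3]
width: 0.0489
grip_force: 64.1
```

>>> send_rows(
  increments=[
    [0.0003,0,0,0],
    [0.0006,0,0,0],
    [0.0009,0,0,0],
    [0.0012,0,0,0],
  ],
)

```text
time_s: 9.2
tool_pos: [0.5861, -0.0937, 0.0425]
tcp_rot: [0.836, 0.548, -0.002, 0.002]
ft_force: [-3.7, -7.4, 8.4]
width: 0.049
grip_force: 64.1
```

>>> send_rows(
  increments=[
    [0.0003,0,0,0],
    [0.0006,0,0,0],
    [0.0008,0,0,0],
    [0.001,0,0,0],
  ],
)

```text
time_s: 9.6
tool_pos: [0.5865, -0.0928, 0.0425]
tcp_rot: [0.836, 0.548, -0.002, 0.002]
ft_force: [-2.4, -6.9, 8.4]
width: 0.0484
grip_force: 64.1
```

>>> send_rows(
  increments=[
    [0.0002,0,0,0],
    [0.0004,0,0,0],
    [0.0006,0,0,0],
    [0.0008,0,0,0],
  ],
)

```text
time_s: 10.0
tool_pos: [0.5869, -0.092, 0.0425]
tcp_rot: [0.836, 0.548, -0.002, 0.002]
ft_force: [-3.4, -7.7, 9.1]
width: 0.049
grip_force: 64.1
```

>>> send_rows(
  increments=[
    [0.0002,0,0,0],
    [0.0004,0,0,0],
    [0.0006,0,0,0],
    [0.0008,0,0,0],
  ],
)

```text
time_s: 10.4
tool_pos: [0.5871, -0.0916, 0.0425]
tcp_rot: [0.836, 0.548, -0.002, 0.002]
ft_force: [-3.4, -7.9, 8.9]
width: 0.0492
grip_force: 64.1
```

>>> send_rows(
  increments=[
    [0.0002,0,0,0],
    [0.0004,0,0,0],
    [0.0006,0,0,0],
    [0.0006,0,0,0],
  ],
)

```text
time_s: 10.8
tool_pos: [0.5871, -0.0916, 0.0425]
tcp_rot: [0.837, 0.548, -0.002, 0.003]
ft_force: [-3.6, -9.3, 9.9]
width: 0.0491
grip_force: 64.1
```

>>> send_rows(
  increments=[
    [0.0002,0,0,0],
    [0.0004,0,0,0],
    [0.0006,0,0,0],
    [0.0006,0,0,0],
  ],
)

```text
time_s: 11.2
tool_pos: [0.5871, -0.0916, 0.0425]
tcp_rot: [0.837, 0.548, -0.003, 0.003]
ft_force: [-3.9, -9.0, 9.6]
width: 0.0496
grip_force: 64.2
```

The rack has stopped dead on the dowel (TCP no longer moving, total about 10 N including friction), so the slot is home. I'll release and rise.

>>> send_rows(
  increments=[
    [0,0,0,0],
    [0,0,0,0],
    [0,0,0,0],
    [0,0,0,0],
  ],
  claw=0.07,
)

```text
time_s: 11.6
tool_pos: [0.5883, -0.0848, 0.0412]
tcp_rot: [0.835, 0.55, 0.0, -0.0]
ft_force: [-0.1, -0.9, 0.4]
width: 0.07
grip_force: 0.0
```

>>> send_rows(
  increments=[
    [0,0,-0.01,0],
    [0,0,-0.025,0],
    [0,0,-0.045,0],
    [0,0,-0.065,0],
    [0,0,-0.075,0],
  ],
)

```text
time_s: 12.1
tool_pos: [0.5896, -0.0855, 0.1192]
tcp_rot: [0.835, 0.55, 0.002, 0.001]
ft_force: [-0.1, 0.4, -0.8]
width: 0.0698
grip_force: 0.0
```

>>> send_rows(
  increments=[
    [-0.005,-0.015,0,0],
    [-0.01,-0.03,0,0],
    [-0.014,-0.045,0,0],
    [-0.014,-0.05,0,0],
    [-0.014,-0.05,0,0],
  ],
  claw=0.0,
)

```text
time_s: 12.6
tool_pos: [0.5367, -0.0783, 0.1167]
tcp_rot: [0.835, 0.55, 0.0, 0.0]
ft_force: [0.1, 0.5, -0.4]
width: -0.0
grip_force: 0.0
```

>>> send_rows(
  increments=[
    [-0.006,0,0.02,0],
    [-0.006,0,0.04,0],
    [-0.006,0,0.06,0],
    [-0.006,0,0.075,0],
    [-0.006,0,0.081,0],
  ],
)

```text
time_s: 13.1
tool_pos: [0.5349, -0.084, 0.034]
tcp_rot: [0.835, 0.55, -0.0, -0.0]
ft_force: [0.8, 0.4, 0.7]
width: 0.0001
grip_force: 0.0
```

>>> send_rows(
  increments=[
    [0,0.002,0,0],
    [0,0.004,0,0],
    [0,0.006,0,0],
    [0,0.008,0,0],
    [0,0.01,0,0],
  ],
)

```text
time_s: 13.6
tool_pos: [0.5442, -0.0883, 0.0358]
tcp_rot: [0.836, 0.549, 0.0, 0.0]
ft_force: [0.3, -0.1, -0.8]
width: -0.0001
grip_force: 0.0
```

>>> send_rows(
  increments=[
    [0,0.002,0,0],
    [0,0.004,0,0],
    [-0.0006,0.008,0,-1],
    [-0.0012,0.012,0,-2],
    [-0.0017,0.016,0,-3],
  ],
)

```text
time_s: 14.1
tool_pos: [0.5574, -0.0964, 0.0352]
tcp_rot: [0.82, 0.572, -0.0, -0.0]
ft_force: [-2.9, 0.7, 2.2]
width: 0.0001
grip_force: 1.4
```

>>> send_rows(
  increments=[
    [-0.0006,0.004,0,-1],
    [-0.0012,0.008,0,-2],
    [-0.0017,0.012,0,-3],
    [-0.0022,0.0155,0,-4],
  ],
)

```text
time_s: 14.5
tool_pos: [0.5718, -0.104, 0.0352]
tcp_rot: [0.8, 0.6, -0.0, 0.0]
ft_force: [-3.2, 0.1, 1.3]
width: 0.0003
grip_force: 1.2
```

>>> send_rows(
  increments=[
    [-0.0006,0.004,0,-1],
    [-0.0012,0.008,0,-2],
    [-0.0017,0.012,0,-3],
    [-0.0022,0.0155,0,-4],
  ],
)

```text
time_s: 14.9
tool_pos: [0.5861, -0.1103, 0.0352]
tcp_rot: [0.779, 0.628, 0.0, 0.0]
ft_force: [-1.4, -1.9, 0.4]
width: -0.0001
grip_force: 1.1
```

>>> send_rows(
  increments=[
    [-0.0004,0.002,0,-0.5],
    [-0.0006,0.004,0,-1],
    [-0.0009,0.006,0,-1.5],
    [-0.0012,0.008,0,-2],
  ],
)

```text
time_s: 15.3
tool_pos: [0.5934, -0.1129, 0.0353]
tcp_rot: [0.768, 0.641, 0.0, 0.0]
ft_force: [-2.2, -0.9, -0.5]
width: -0.0002
grip_force: 0.9
```

>>> send_rows(
  increments=[
    [-0.0003,0.0015,0,-0.4],
    [-0.0005,0.003,0,-0.8],
    [-0.0007,0.0045,0,-1.2],
    [-0.0009,0.006,0,-1.6],
    [-0.0011,0.0075,0,-2],
  ],
)

```text
time_s: 15.8
tool_pos: [0.5969, -0.1144, 0.0352]
tcp_rot: [0.756, 0.654, -0.003, -0.002]
ft_force: [-12.1, 1.4, 9.3]
width: -0.0
grip_force: 6.1
```

>>> send_rows(
  increments=[
    [-0.0003,0.0015,0,-0.4],
    [-0.0005,0.003,0,-0.8],
    [-0.0007,0.0045,0,-1.2],
    [-0.0009,0.006,0,-1.6],
    [-0.0011,0.0075,0,-2],
  ],
)

```text
time_s: 16.3
tool_pos: [0.6046, -0.1169, 0.0352]
tcp_rot: [0.745, 0.667, -0.002, -0.002]
ft_force: [-10.0, 0.6, 6.4]
width: -0.0003
grip_force: 4.6
```

>>> send_rows(
  increments=[
    [-0.0002,0.001,0,-0.3],
    [-0.0004,0.002,0,-0.6],
    [-0.0005,0.003,0,-0.9],
    [-0.0007,0.004,0,-1.2],
    [-0.0008,0.005,0,-1.4],
  ],
)

```text
time_s: 16.8
tool_pos: [0.609, -0.1182, 0.0353]
tcp_rot: [0.737, 0.676, -0.003, -0.002]
ft_force: [-10.4, 0.6, 7.1]
width: -0.0002
grip_force: 5.1
```

>>> send_rows(
  increments=[
    [-0.0002,0.001,0,-0.3],
    [-0.0004,0.002,0,-0.6],
    [-0.0005,0.003,0,-0.9],
    [-0.0007,0.004,0,-1.2],
  ],
)

```text
time_s: 17.2
tool_pos: [0.6126, -0.1193, 0.0353]
tcp_rot: [0.729, 0.684, -0.003, -0.003]
ft_force: [-10.5, 0.1, 7.5]
width: -0.0
grip_force: 5.5
```

>>> send_rows(
  increments=[
    [-0.0002,0.001,0,-0.3],
    [-0.0003,0.002,0,-0.6],
    [-0.0004,0.003,0,-0.9],
    [-0.0004,0.0035,0,-1],
  ],
)

```text
time_s: 17.6
tool_pos: [0.6157, -0.1201, 0.0353]
tcp_rot: [0.723, 0.69, -0.003, -0.003]
ft_force: [-11.2, 1.6, 9.3]
width: -0.0001
grip_force: 6.0
```

>>> send_rows(
  increments=[
    [-0.0001,0.0008,0,-0.2],
    [-0.0002,0.0016,0,-0.4],
    [-0.0003,0.0024,0,-0.6],
    [-0.0003,0.003,0,-0.8],
  ],
)

```text
time_s: 18.0
tool_pos: [0.618, -0.1207, 0.0352]
tcp_rot: [0.719, 0.695, -0.004, -0.003]
ft_force: [-12.7, -0.3, 10.4]
width: -0.0003
grip_force: 6.6
```

>>> send_rows(
  increments=[
    [0,0.0005,0,0],
    [-0.0001,0.001,0,-0.2],
    [-0.0002,0.0015,0,-0.3],
    [-0.0002,0.002,0,-0.4],
  ],
)

```text
time_s: 18.4
tool_pos: [0.6197, -0.1211, 0.0352]
tcp_rot: [0.716, 0.698, -0.004, -0.003]
ft_force: [-13.4, 0.9, 10.9]
width: -0.0
grip_force: 6.9
```

>>> send_rows(
  increments=[
    [0,0.0005,0,0],
    [0,0.001,0,0],
    [0,0.0015,0,0],
    [0,0.0015,0,0],
  ],
)

```text
time_s: 18.8
tool_pos: [0.621, -0.1214, 0.0352]
tcp_rot: [0.716, 0.698, -0.004, -0.003]
ft_force: [-14.3, -1.2, 10.3]
width: 0.0002
grip_force: 7.0
```

>>> send_rows(
  increments=[
    [0,0.0004,0,0],
    [0,0.0008,0,0],
    [0,0.0012,0,0],
    [0,0.0012,0,0],
  ],
)

```text
time_s: 19.2
tool_pos: [0.6223, -0.1215, 0.0352]
tcp_rot: [0.716, 0.698, -0.004, -0.003]
ft_force: [-13.0, -0.0, 10.2]
width: -0.0004
grip_force: 6.9
```

>>> send_rows(
  increments=[
    [0,0.0004,0,0],
    [0,0.0008,0,0],
    [0,0.0012,0,0],
    [0,0.0012,0,0],
  ],
)

```text
time_s: 19.6
tool_pos: [0.623, -0.1216, 0.0352]
tcp_rot: [0.716, 0.698, -0.005, -0.003]
ft_force: [-14.8, 0.1, 12.3]
width: -0.0001
grip_force: 7.4
```

>>> send_rows(
  increments=[
    [0,0.0004,0,0],
    [0,0.0008,0,0],
    [0,0.001,0,0],
    [0,0.001,0,0],
  ],
)

```text
time_s: 20.0
tool_pos: [0.6239, -0.1217, 0.0352]
tcp_rot: [0.716, 0.698, -0.005, -0.003]
ft_force: [-13.7, 0.0, 11.9]
width: 0.0002
grip_force: 7.5
```

>>> send_rows(
  increments=[
    [0,0.0004,0,0],
    [0,0.0008,0,0],
    [0,0.001,0,0],
    [0,0.001,0,0],
  ],
)

```text
time_s: 20.4
tool_pos: [0.6239, -0.1218, 0.0351]
tcp_rot: [0.716, 0.698, -0.006, -0.004]
ft_force: [-16.6, -0.0, 13.7]
width: -0.0001
grip_force: 8.6
```

>>> send_rows(
  increments=[
    [0,0.0003,0,0],
    [0,0.0006,0,0],
    [0,0.0008,0,0],
    [0,0.0008,0,0],
  ],
)

```text
time_s: 20.8
tool_pos: [0.6238, -0.1218, 0.0351]
tcp_rot: [0.716, 0.698, -0.006, -0.005]
ft_force: [-18.4, 0.4, 14.6]
width: -0.0001
grip_force: 9.6
```

```bash
python3 - <<'E'
from h import *
o=bot.get_obs()
for k in('tool_pos','tcp_rot','ft_force','wrist_torque'):print(k,np.round(o[k],4))
im=np.mean([imaging.camera('top').astype(float) for _ in range(8)],0)
im2=np.mean([imaging.camera('side').astype(float) for _ in range(8)],0)
c=np.clip(im[130:190,215:325]*1.2,0,255).astype(np.uint8);d=np.clip(im2[145:235,175:255]*1.4,0,255).astype(np.uint8)
c=cv2.resize(c,(440,240),interpolation=cv2.INTER_CUBIC);d=cv2.resize(d,(360,405),interpolation=cv2.INTER_CUBIC)
z=np.zeros((405,800,3),np.uint8);z[:240,:440]=c;z[:,440:]=d
cv2.imwrite('pics/pair7.png',z[:,:,::-1])
E
```

```text
tool_pos [ 0.6238 -0.1218  0.0351]
tcp_rot [ 0.7163  0.6978 -0.0063 -0.0046]
ft_force [-18.3566   0.4431  14.648 ]
wrist_torque [-0.0068  3.3786 -0.054 ]
```

View pics/pair7.png

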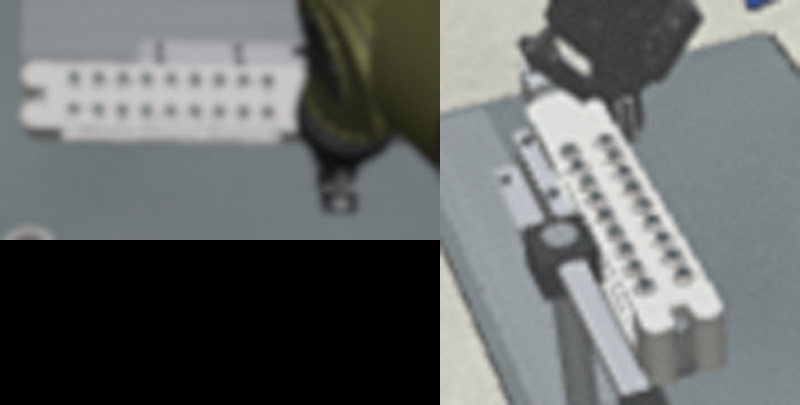

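The rack lies parallel to and against the rail in both views, with the fork on the dowel. One more small step will tell the rail from stick.

>>> send_rows(
  increments=[
    [0,0.0004,0,0],
    [0,0.0008,0,0],
    [0,0.0012,0,0],
    [0,0.0012,0,0],
  ],
)

```text
time_s: 22.0
tool_pos: [0.6238, -0.1218, 0.0352]
tcp_rot: [0.716, 0.698, -0.007, -0.005]
ft_force: [-21.1, -0.0, 17.6]
width: -0.0
grip_force: 11.0
```

The push has climbed from 14 to 21 N with no motion, so the rack is on the rail. I'll back off gently.

>>> send_rows(
  increments=[
    [0,-0.004,0,0],
    [0,-0.008,0,0],
    [0,-0.012,0,0],
    [0,-0.018,0,0],
    [0,-0.025,0,0],
  ],
)

```text
time_s: 22.5
tool_pos: [0.6085, -0.1202, 0.0355]
tcp_rot: [0.716, 0.698, 0.001, 0.001]
ft_force: [0.7, 0.4, 0.0]
width: -0.0003
grip_force: 0.0
```

>>> send_rows(
  increments=[
    [0,-0.02,0,0],
    [0,-0.04,-0.02,0],
    [0,-0.05,-0.06,0],
    [0,-0.08,-0.1,0],
    [0,-0.12,-0.12,0],
  ],
)

```text
time_s: 23.0
tool_pos: [0.4903, -0.1168, 0.1581]
tcp_rot: [0.716, 0.698, 0.003, 0.003]
ft_force: [0.1, 0.2, 0.8]
width: 0.0003
grip_force: 0.0
```

```bash
python3 - <<'E'
from h import *
im=np.mean([imaging.camera('top').astype(float) for _ in range(8)],0)
im2=np.mean([imaging.camera('side').astype(float) for _ in range(8)],0)
c=np.clip(im[130:190,215:325]*1.2,0,255).astype(np.uint8);d=np.clip(im2[145:235,175:255]*1.4,0,255).astype(np.uint8)
c=cv2.resize(c,(440,240),interpolation=cv2.INTER_CUBIC);d=cv2.resize(d,(360,405),interpolation=cv2.INTER_CUBIC)
z=np.zeros((405,800,3),np.uint8);z[:240,:440]=c;z[:,440:]=d
cv2.imwrite('pics/pair8.png',z[:,:,::-1])
E
```

```text
(no output)
```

View pics/pair8.png

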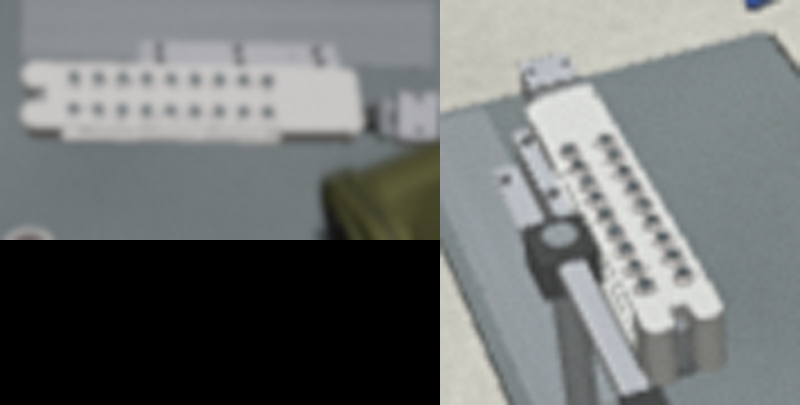

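The picture shows the rack flush along the rail (top view row about 65), the fork on the dowel, the clamp nose against the toe at (370,118) and the arm clear. I'll hand it in.

```bash
python3 -c "
from workcell import bot
print(bot.finish_job())"
```

```text
the job is handed in; nothing more can be done
None
```

The rack is home on the dowel and flush along the back rail, held by the clamp with the arm clear in the last pictures. I handed the job in at about 24 s; no verdict came back.

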